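# Clamp the vial block to the slotted rail

### The job

Take the T-bolt by its wing knob out of the white holder, lower its head lengthwise into the free part of the rail's slot and slide it along until its shank is home in the fork of the vial block's foot, without shoving the block along. Then turn the knob clockwise so that the head locks square across under the slot's lips, and go on turning until the nut is snug on the foot and about a sixth of a turn more: hand-tight, not overtightened. Let go, and leave the glassware standing around it alone.

Things in the scene. Friction and masses are not known exactly. Their poses are not given: they have to be found in the camera images.
- head (a point): T-bolt's steel head, a bar 30 long (x) x 20 wide (y) x 9 high, point at its centre; a 12 dia. shank rises from its middle (z). Starts 10 deep in the holder's pocket. Two opposite corners are rounded: lengthwise in the rail's groove it can turn clockwise only (seen from above) and stops by itself when square across.
- knob (a point): grey wing knob of the nut on the same bolt: upright bar 50 long (its x) x 14 thick (its y, grip across this) x 24 high, point at its centre. On the nut below it: hub 22 dia., washer 34 dia. x 3 whose underside is 24 below this point and at the start 27.5 to 29 above the head's underside. Bolt with nut: about 0.2 kg.
- nut: the nut with knob and washer; origin at the centre of the washer's underside, x along the wing. The thread is stiff (0.08 N m), so the bolt turns with the knob until the head stops; from then on the nut goes down the bolt 2.5 mm per rad of clockwise turn. The washer is sprung, 8 N per mm: hand-tight is about 1 rad (20 N) past the point where all play between washer, foot and lips is gone. It stays where it is left.
- rail: aluminium T-slot rail 400 long (x, along the slot) x 90 wide (y) x 34.5 high, fixed to the bench; origin under its centre. Slot mouth 24 wide, centred, lips 8 thick; groove below them 31.5 wide x 10.5 high, its floor 16 above the bench.
- foot: steel forked foot, a plate 8 thick, 76 wide, on the rail. Origin on its underside (34.5 above the bench), where the bolt's axis is when the shank touches the fork's closed end; x as the rail's x. Fork gap 18 wide, opens to -x, tips at x = -24. It carries the vial block (80 dia., top 72 above the origin) at x = +100 and slides along the rail if pushed with over 9 N.
- holder: white holder block 70 x 60 x 20, pocket 35 x 25 and 10 deep in its top; origin under its centre
- beaker: loose glass beaker, 70 dia. x 85, bystander; origin under its centre
- flask: loose glass flask, 72 dia. x 90, bystander; origin under its centre
- jar_small: small loose amber glass jar, 44 dia. x 55, bystander; origin under its centre
Things that resemble listed ones, but are neither listed nor needed, are in the scene too. What is shaped like the part that bears head but blue or turquoise is not meant.

How it is judged:
By the outcome, as a careful person would: the job done as asked, in the order asked, and still so for the second after the job is handed in, with the robot touching nothing.
It also fails if it takes over 72 s, if anything falls off the work surface, if the arm or the gripper's body presses on something with over 40 N, if the wrist force passes 120 N, or if a joint passes its speed limit or range.

### The arm

A 7-joint arm with a two-finger parallel gripper is mounted at the origin on the work surface. World frame = base frame: x ahead of the robot, y to its left, z up, the work surface at z = 0. Lengths are in m, angles in rad, forces in N, time in s.
With the tool pointing down it reaches from about 0.4 to 0.85 m from the base axis. Payload 10.4 kg.
Tool frame: the origin (TCP) lies on the centre line of the jaws, within the pads' length; the fingertips stand r.tip_extent ahead of it and the grasp point (between the pads) lies 3 mm ahead of it (r.tip_extent is the distance from the TCP to the fingertips, in m); z points along the fingers, y is the direction in which the jaws open and shut (so a half turn about z gives the same grasp; the last joint's range is limited). The gripper opens to 87 mm and grips with 3 to 60 N. Pads are 19 mm wide; open, the fingers measure 117 mm over their backs; the gripper's body (75 mm by 190 mm) begins 51 mm behind the grasp point.
Start: joints at [1.308, 0.332, -0.065, 1.46, 0.022, 1.35, -0.088], TCP at [0.148, -0.607, 0.224] pointing down, gripper open.
Joint ranges: [-2.6, 2.6], [-0.5, 2.12], [-1.47, 1.34], [0.16, 2.42], [-1.27, 4.41], [0.06, 2.06], [-2.6, 2.6]. Speed limits (rad/s): [2.22, 2.22, 2.79, 2.79, 3.14, 3.14, 3.14].

### API

Orientations are given as a unit quaternion [x, y, z, w].
In Python, from bench import r gives the robot as it stands. The module is installed in compiled form; this text tells all that it offers.
- The arm moves only by the shell command python3 -m jog 'ROWS' [FORCE]. ROWS is JSON, a list of rows, each a list of 5 numbers: the shift along the tool's x, y, z in cm, then the turn about the tool's z in rad, then the closure, from 0 (fully open) to 1 (shut). A call has exactly 10 rows; each row shifts and turns the pose as measured when the row begins, along the tool's axes as they then stand; what a row does not reach is not made up. A row lasts 1/10 s, in which the tool goes at most 50 mm and 8.59 degrees, less where a joint would pass 70% of its speed; a pose out of reach is approached as far as the arm can. A call with a gripper value outside its range is refused whole. The fingers move at their own pace and stop on an object; FORCE is the grip in N (left out, the last holds). Time passes only in rows, so rows that do not move let the fingers close, or fill a call up. It gives the time, the measured TCP pose, the force and the opening at its end, in the units of the state.
- r.read_state(): the state, without advancing time (a new reading comes with each control period).
- r.camera(name): name is "scene" or "top"; returns a dict with "pixels" (420x560x3 uint8, red, green, blue), "fx", "fy", "cx", "cy" (pixels), "camera_from_world" (4x4, takes a point from world to camera coordinates). Camera axes: x right, y up, looking along -z (the intrinsics and any distortion apply to the point x, -y, -z); pixel columns grow to the right and rows downward; lengths in m; the calibration is good to about 2 mm. A picture is of the moment at which its call begins. There is no depth.
- r.close_job(): hands the job in, once; it reports no verdict.
The state is a dict: "time": time; "joint_positions": joint angles; "joint_vel": joint speeds; "joint_torque": joint torques, N m; "ee_pos": TCP position; "eef_rot": TCP orientation; "ft_force": force on the tool from outside, world axes, zero at the start; "torque": the same for the moment, N m; "width": finger opening in m.
Only numpy, scipy, OpenCV 4.12 (cv2) and the standard library are available. Lean on these libraries where they do the work, as an engineer would, in place of code of your own. Each camera call takes 0.05 s, during which the arm holds its last target. There are 200 camera calls.

## Working session

There is one attempt and no reset: what is moved stays moved. The work goes in short steps, Python scripts to look and compute and a shell command to move; the robot and the scene stay as the last step left them, time stands still between calls to the robot, and variables do not carry over. Pictures are saved under pics/ and viewed, about 8 in all and at most 12, crops included, and the job is handed in when it is done.

```bash
mkdir -p pics; cat > h.py <<'E'
from bench import r
import numpy as np, cv2, sys
def snap(name,fn,crop=None,scale=1):
    c=r.camera(name); p=c["pixels"][:,:,::-1].copy()
    cv2.imwrite('pics/raw_'+fn+'.png',p)
    if crop: x0,y0,x1,y1=crop; p=p[y0:y1,x0:x1]
    if scale!=1: p=cv2.resize(p,None,fx=scale,fy=scale,interpolation=cv2.INTER_CUBIC)
    cv2.imwrite('pics/'+fn+'.png',p); return c
def ray(c,u,v,z):
    T=np.array(c["camera_from_world"]); R=T[:3,:3]; o=-R.T@T[:3,3]
    d=R.T@np.array([(u-c["cx"])/c["fx"],-(v-c["cy"])/c["fy"],-1])
    return o+d*(z-o[2])/d[2]
def proj(c,p):
    T=np.array(c["camera_from_world"]); q=T[:3,:3]@np.array(p)+T[:3,3]
    return c["cx"]+c["fx"]*q[0]/-q[2], c["cy"]+c["fy"]*-q[1]/-q[2]
E
python3 - <<'E'
from h import *
import pickle
for n in("top","scene"):
    c=snap(n,n+"1",scale=1.42); print(n,{k:(np.round(v,4).tolist()) for k,v in c.items() if k!="pixels"}, [k for k in c])
    c.pop("pixels"); pickle.dump(c,open(n+".pkl","wb"))
s=r.read_state(); print(s["ee_pos"],s["eef_rot"],s["time"],r.tip_extent,s["width"])
E
```

```text
top {'fx': 488.0765, 'fy': 488.0765, 'cx': 282.4155, 'cy': 207.5585, 'camera_from_world': [[0.02, -0.9997, 0.0151, -0.1178], [0.9981, 0.0208, 0.0572, -0.5157], [-0.0575, 0.0139, 0.9982, -1.0422], [0.0, 0.0, 0.0, 1.0]]} ['pixels', 'fx', 'fy', 'cx', 'cy', 'camera_from_world']
scene {'fx': 416.0003, 'fy': 416.0003, 'cx': 271.8541, 'cy': 208.996, 'camera_from_world': [[-0.1354, 0.9907, -0.0101, 0.1706], [-0.8511, -0.1111, 0.5132, 0.3931], [0.5073, 0.0781, 0.8582, -1.1845], [0.0, 0.0, 0.0, 1.0]]} ['pixels', 'fx', 'fy', 'cx', 'cy', 'camera_from_world']
[ 0.148365   -0.6067791   0.22322813] [ 9.92818758e-01  1.19626495e-01 -1.07082831e-04 -6.36201387e-04] 0.1 0.022 0.0868170596322532
```

View pics/top1.png

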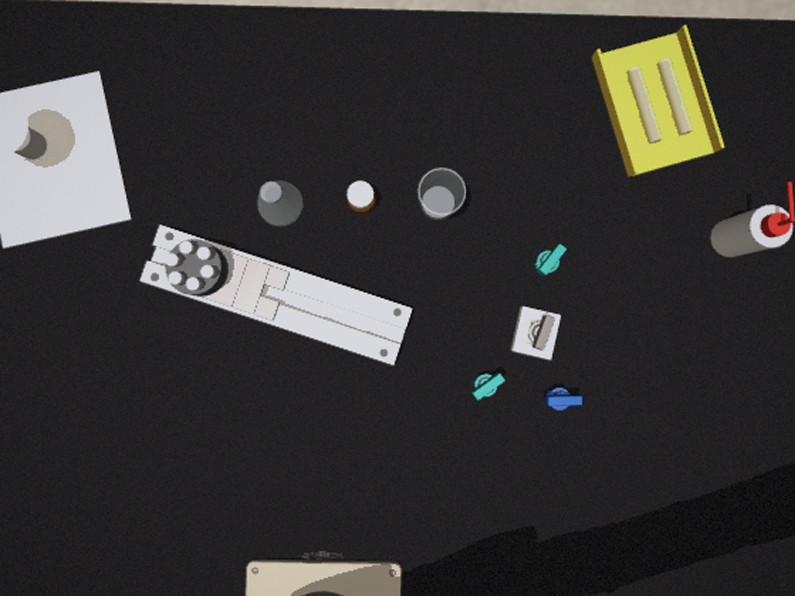

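View pics/scene1.png

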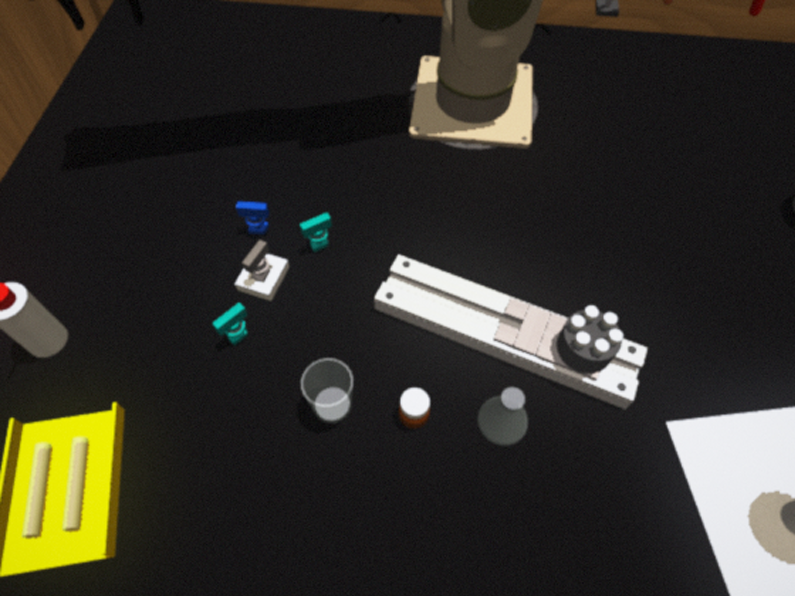

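```bash
python3 - <<'E'
from h import *
import pickle
c=pickle.load(open("top.pkl","rb"))
p=cv2.imread('pics/raw_top1.png')
a=cv2.resize(p[208:258,355:405],(400,400),interpolation=cv2.INTER_CUBIC)
b=cv2.resize(p[175:225,165:215],(400,400),interpolation=cv2.INTER_CUBIC)
cv2.imwrite('pics/comp.png',np.hstack([a,b]))
g=p.min(2); m=(g>110).astype(np.uint8)
n,l,st,ce=cv2.connectedComponentsWithStats(m)
for i in range(1,n):
    if st[i][4]>300: print(i,st[i],ce[i])
s=pickle.load(open("scene.pkl","rb"))
# rail corners at z=.0345
for q in [(159,225),(412,307),(395,365),(141,281)]: print(np.round(ray(c,q[0]/1.42,q[1]/1.42,.0345),4))
for q in [(521,307),(560,314),(553,360),(513,351)]: print('h',np.round(ray(c,q[0]/1.42,q[1]/1.42,.02),4))
E
```

```text
1 [  55    0  505   14 3703] [384.43289225   4.20658925]
2 [464  40  24  54 430] [475.40465116  66.39302326]
3 [443  46  23  54 434] [453.94009217  72.57142857]
4 [   0   50   92  125 8682] [ 40.9314674  113.52430316]
5 [294 118  34  35 503] [308.93439364 139.36182903]
8 [527 144  32  31 447] [540.27069351 159.65995526]
10 [  98  158  192   99 7421] [198.2864843  208.58159278]
12 [360 216  35  38 868] [377.11751152 234.21198157]
14 [ 173  396   95   24 1358] [205.2083947  405.46170839]
[0.6141 0.2581 0.0345]
[ 0.4989 -0.1238  0.0345]
[ 0.4119 -0.1001  0.0345]
[0.5294 0.2814 0.0345]
h [ 0.5029 -0.2902  0.02  ]
h [ 0.4934 -0.3499  0.02  ]
h [ 0.4234 -0.3397  0.02  ]
h [ 0.4359 -0.2787  0.02  ]
```

View pics/comp.png

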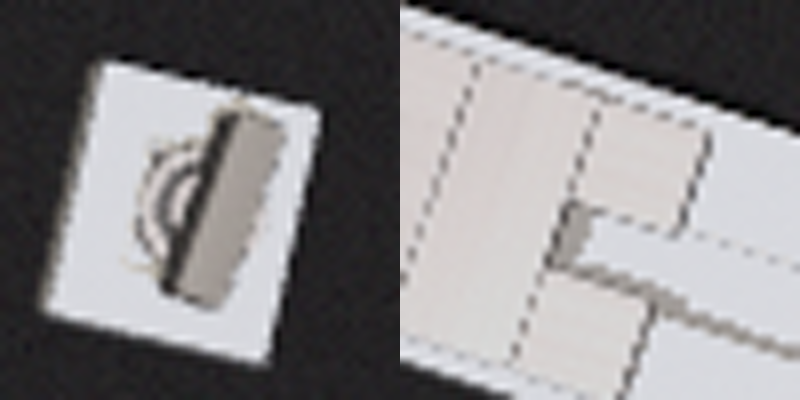

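```bash
python3 - <<'E'
from h import *
import pickle
c=pickle.load(open("top.pkl","rb")); s=pickle.load(open("scene.pkl","rb"))
T=c["camera_from_world"]; print('cam',-T[:3,:3].T@T[:3,3]); T=s["camera_from_world"]; print('scam',-T[:3,:3].T@T[:3,3])
L=lambda u,v,z: ray(c,355+u/8-.5+1/16,208+v/8-.5+1/16,z)
R=lambda u,v,z: ray(c,165+(u-400)/8-.5+1/16,175+v/8-.5+1/16,z)
ang=lambda a,b: np.degrees(np.arctan2(b[1]-a[1],b[0]-a[0]))
H=[L(*q,.02) for q in [(105,62),(320,108),(268,365),(43,312)]]
hc=np.mean(H,0); print('holder',hc,ang(H[3],H[0]),ang(H[2],H[1]),[np.linalg.norm(H[i]-H[i-1]) for i in range(4)])
K=[L(*q,.074) for q in [(235,110),(288,125),(215,310),(165,290)]]
kc=np.mean(K,0); print('knob',kc,ang(K[3],K[0]),ang(K[2],K[1]),[np.linalg.norm(K[i]-K[i-1]) for i in range(4)])
W=[L(*q,.04) for q in [(140,205),(150,155),(185,130)]]; print('washer',W)
# rail fit: mask min area rect
p=cv2.imread('pics/raw_top1.png'); g=cv2.GaussianBlur(p,(0,0),.7).min(2)
g=cv2.imread('pics/raw_top1.png',0)
# edge points on long sides by subpixel threshold, columns
for name,z0 in(("up",1),("lo",-1)):
    pts=[]
    for u in range(165,275,4):
        col=g[:,u].astype(float); 
        v=150 if z0==1 else 300
        while col[v]<110: v+=z0
        a,b=col[v-z0],col[v]; pts.append(ray(c,u,v-z0*(b-110)/(b-a),.0345)[:2])
    vx,vy,x0,y0=cv2.fitLine(np.float32(pts),cv2.DIST_HUBER,0,.001,.001).ravel(); 
    print(name,np.degrees(np.arctan2(vy,vx)),x0,y0)
    globals()[name]=(vx,vy,x0,y0)
d=np.array(up[:2]); d*=np.sign(d[1]); n=np.array([-d[1],d[0]])
a=n@np.array(up[2:]); b=n@np.array(lo[2:]); print('width',a-b); mid=(a+b)/2
d0=d
f=lambda P:(d@P[:2],n@P[:2]-mid)
for nm,q in dict(t1=(710,130),t1b=(683,235),t2=(655,305),t2b=(620,400)).items(): print(nm,f(R(*q,.0425)))
for nm,q in dict(ce1=(565,203),ce2=(548,265),ce1r=(590,210),ce2r=(580,270)).items(): print(nm,f(R(*q,.0425)),f(R(*q,.0345)))
tip=np.mean([f(R(*q,.0425))[0] for q in [(710,130),(683,235),(655,305),(620,400)]])
o=d*(tip+.024)+n*mid; print('dir',np.degrees(np.arctan2(*d[::-1])),'tip',tip,'foot origin',o)
print('rail ends',[f(ray(c,q[0]/1.42,q[1]/1.42,.0345)) for q in [(159,225),(412,307),(395,365),(141,281)]])
# scene overlay
p=cv2.imread('pics/raw_scene1.png'); S=4
x0,y0,x1,y1=160,150,360,290
q=cv2.resize(p[y0:y1,x0:x1],None,fx=S,fy=S,interpolation=cv2.INTER_CUBIC)
def dot(P,col): u,v=proj(s,P); cv2.circle(q,(int((u-x0+.5)*S),int((v-y0+.5)*S)),2,col,-1)
for k in K: dot(k,(0,0,255))
for k in H: dot(k,(0,255,0))
for t,w in((0,-.009),(0,.009),(-.024,-.009),(-.024,.009),(-.024,.038),(-.024,-.038),(.006,0.009),(.006,-.009)): dot([*(o+d*t+n*w),.0425],(255,0,0))
for t in(-.1,-.05,-.15):
  for w in(-.012,.012): dot([*(o+d*t+n*w),.0345],(0,0,255))
cv2.imwrite('pics/ov.png',q)
E
```

```text
cam [ 0.45722396 -0.09253157  1.07165172]
scam [ 0.95856848 -0.0328923   0.81659348]
holder [ 0.4649068  -0.31368122  0.02      ] -13.348024281687719 -11.055913200642582 [np.float64(0.06957952301224588), np.float64(0.05946323732661435), np.float64(0.07080630303014038), np.float64(0.06225586206366739)]
knob [ 0.46546478 -0.31303356  0.074     ] -20.756087475966403 -21.084857499762872 [np.float64(0.04959679615969481), np.float64(0.014116745254204663), np.float64(0.05107581707535606), np.float64(0.013743255365779996)]
washer [array([ 0.46624456, -0.29776721,  0.04      ]), array([ 0.47952091, -0.30029765,  0.04      ]), array([ 0.48632891, -0.30953478,  0.04      ])]
up 72.900154 0.54571724 0.02944353
lo 72.735435 0.44633827 0.014031804
width -0.09045422
t1 (np.float64(0.21937015446662533), np.float64(-0.03857215265076297))
t1b (np.float64(0.21717143002660289), np.float64(-0.010052657959430555))
t2 (np.float64(0.21820224143757244), np.float64(0.00973200910100408))
t2b (np.float64(0.21885087027591282), np.float64(0.03626472444653994))
ce1 (np.float64(0.24933976049477174), np.float64(-0.0
[... 166 characters left out ...]
at64(0.2498494872251639), np.float64(0.008608784467695307))
ce1r (np.float64(0.24250554314090655), np.float64(-0.00862609450175833)) (np.float64(0.24403305811748616), np.float64(-0.008720269667170877))
ce2r (np.float64(0.23987571556118503), np.float64(0.00718029535053033)) (np.float64(0.24138278785654516), np.float64(0.007208989452849313))
dir 72.900154 tip 0.2183986740516784 foot origin [0.51830733 0.09415921]
rail ends [(np.float64(0.42721628509652276), np.float64(-0.04337632052008189)), (np.float64(0.02836228424430455), np.float64(-0.045519350939355996)), (np.float64(0.025424006365620533), np.float64(0.04459367700957961)), (np.float64(0.4246302808120903), np.float64(0.04448254578563471))]
```

View pics/ov.png

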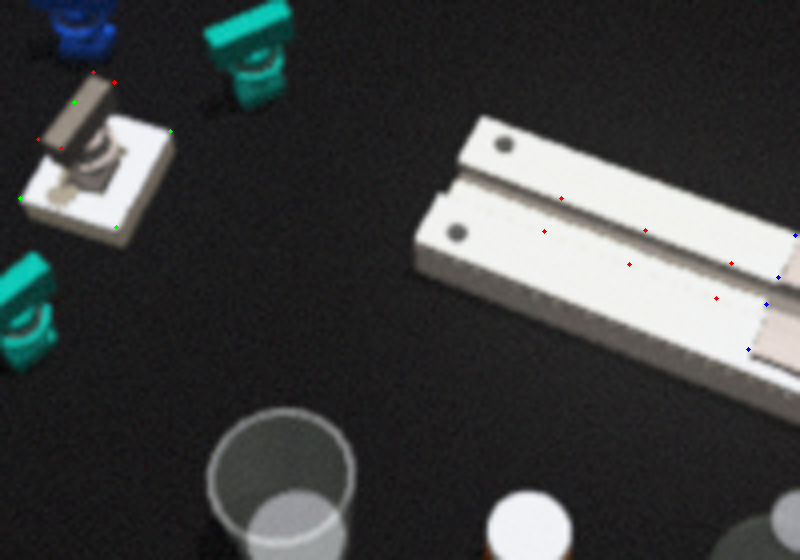

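```bash
cat >> h.py <<'E'
from scipy.spatial.transform import Rotation as Ro
def go(x,y,z,ang=None):
    s=r.read_state(); R=Ro.from_quat(s["eef_rot"]).as_matrix(); p=np.array(s["ee_pos"])
    a=np.degrees(np.arctan2(R[1,0],R[0,0])); d=R.T@(np.array([x,y,z])-p)*100
    print('t',round(s["time"],2),'tcp',np.round(p,4),'ang',round(a,2),'tilt',np.round(R[2],3),'w',round(s["width"],4),'F',np.round(s["ft_force"],1),'M',np.round(s["torque"],2),'j',np.round(s["joint_positions"],2))
    print('tool shift cm',np.round(d,2),'turn',None if ang is None else round(np.radians((a-ang+180)%360-180),3))
E
python3 -m jog '[[3.9,-2.2,0,0,0],[3.9,-2.2,0,0,0],[3.9,-2.2,0,0,0],[3.9,-2.2,0,0,0],[3.9,-2.2,0,0,0],[3.9,-2.2,0,0,0],[3.9,-2.2,0,0,0],[3.9,-2.2,0,0,0],[0,0,0,0,0],[0,0,0,0,0]]'
python3 -c "
from h import *
go(.4655,-.313,.15,-20.9)"
```

```text
time: 1.1
ee_pos: [0.4165, -0.3511, 0.2186]
eef_rot: [0.993, 0.118, -0.002, -0.003]
ft_force: [-0.3, 0.4, -0.4]
width: 0.087
t 1.1 tcp [ 0.4165 -0.3511  0.2186] ang 13.58 tilt [-0.004 -0.007 -1.   ] w 0.087 F [-0.3  0.4 -0.4] M [-0.04  0.02  0.02] j [ 0.89  0.18 -0.31  1.66  0.06  1.31 -0.76]
tool shift cm [ 5.68 -2.51  6.86] turn 0.602
```

```bash

python3 -m jog '[[2.8,-1.25,2.5,0,0],[2.8,-1.25,2.5,0,0],[0,0,2.0,0,0],[0,0,0,0.15,0],[0,0,0,0.15,0],[0,0,0,0.15,0],[0,0,0,0.15,0],[0,0,0,0,0],[0,0,0,0,0],[0,0,0,0,0]]'
python3 - <<'E'
from h import *
go(.4655,-.313,.11,-20.9)
import pickle
p=r.read_state(); R=Ro.from_quat(p["eef_rot"]).as_matrix(); P=p["ee_pos"]
a=[]
for n,crop in(("scene",None),("top",None)):
    c=snap(n,n+"2"); q=cv2.imread('pics/raw_%s2.png'%n)
    u,v=proj(c,P+R[:,2]*r.tip_extent); u2,v2=proj(c,[.4655,-.313,.074])
    S=5; x0,y0=int(u2)-40,int(v2)-55
    q=cv2.resize(q[y0:y0+80,x0:x0+80],None,fx=S,fy=S,interpolation=cv2.INTER_CUBIC)
    for (uu,vv),col in (((u,v),(0,0,255)),((u2,v2),(255,0,0))): cv2.circle(q,(int((uu-x0+.5)*S),int((vv-y0+.5)*S)),3,col,-1)
    for sgn in(-1,1):
      for w in(-.0095,.0095):
        uu,vv=proj(c,P+R[:,2]*r.tip_extent+R[:,1]*sgn*.0435+R[:,0]*w); cv2.circle(q,(int((uu-x0+.5)*S),int((vv-y0+.5)*S)),2,(0,255,0),-1)
    a.append(q)
cv2.imwrite('pics/near.png',np.hstack(a))
E
```

```text
time: 2.1
ee_pos: [0.4579, -0.3217, 0.1432]
eef_rot: [0.982, -0.187, -0.006, -0.002]
ft_force: [0.5, -0.4, -0.8]
width: 0.0872
t 2.1 tcp [ 0.4579 -0.3217  0.1432] ang -21.55 tilt [-0.012 -0.001 -1.   ] w 0.0872 F [ 0.5 -0.4 -0.8] M [ 0.08  0.01 -0.02] j [ 0.76  0.27 -0.27  1.72  0.08  1.17 -1.48]
tool shift cm [ 0.43 -1.09  3.31] turn -0.011
```

View pics/near.png

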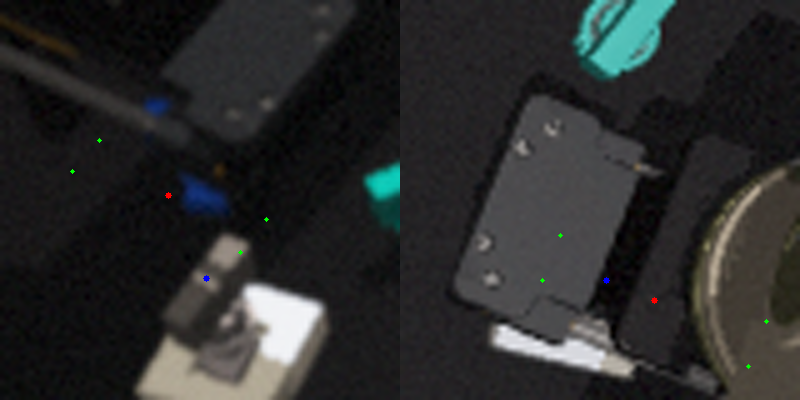

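```bash

python3 -m jog '[[0.4,-1.1,0,-0.15,0],[0,0,0,-0.15,0],[0,0,0,-0.15,0],[0,0,0,-0.15,0],[0,0,0,-0.15,0],[0,0,0,-0.15,0],[0,0,0,-0.15,0],[0,0,0,-0.15,0],[0,0,0,-0.15,0],[0,0,0,-0.15,0]]' 3
python3 -c "
from h import *
go(.4655,-.313,.078,69.1)"
```

```text
time: 3.2
ee_pos: [0.4663, -0.3127, 0.1438]
eef_rot: [0.845, 0.535, -0.003, -0.005]
ft_force: [-0.7, -0.3, 0.2]
width: 0.087
t 3.2 tcp [ 0.4663 -0.3127  0.1438] ang 64.69 tilt [ 0.001 -0.011 -1.   ] w 0.087 F [-0.7 -0.3  0.2] M [-0.01 -0.06  0.03] j [ 0.9   0.3  -0.46  1.7   0.14  1.18 -0.04]
tool shift cm [-0.07  0.02  6.58] turn -0.077
```

```bash

python3 -m jog '[[-0.05,0,2,-0.08,0],[0,0,2,0,0],[0,0,1.6,0,0],[0,0,0.6,0,0],[0,0,0.3,0,0],[0,0,0,0,0.3],[0,0,0,0,0.5],[0,0,0,0,0.5],[0,0,0,0,0.5],[0,0,0,0,0.5]]' 3
python3 -c "
from h import *
go(.4655,-.313,.078,69.1)"
```

```text
time: 4.2
ee_pos: [0.4675, -0.3145, 0.0807]
eef_rot: [0.818, 0.575, -0.001, -0.002]
ft_force: [-0.3, -0.7, -0.9]
width: 0.0551
t 4.2 tcp [ 0.4675 -0.3145  0.0807] ang 70.25 tilt [ 0.    -0.005 -1.   ] w 0.0551 F [-0.3 -0.7 -0.9] M [-0.03 -0.08 -0.03] j [ 0.9   0.37 -0.47  1.76  0.19  1.06  0.03]
tool shift cm [ 0.07 -0.24  0.27] turn 0.02
```

```bash

python3 -m jog '[[0.1,-0.2,0.2,0,0.36],[0,0,0,0,0.36],[0,0,0,0,0.5],[0,0,0,0,0.5],[0,0,0,0,0.5],[0,0,0,0,0.5],[0,0,0,0,0.5],[0,0,0,0,0.5],[0,0,0,0,0.5],[0,0,0,0,0.5]]' 3
python3 -c "
from h import *
go(.4655,-.313,.078,69.1)"
```

```text
time: 5.2
ee_pos: [0.466, -0.3128, 0.0788]
eef_rot: [0.818, 0.575, -0.001, -0.002]
ft_force: [0.0, 0.2, 0.3]
width: 0.0436
t 5.2 tcp [ 0.466  -0.3128  0.0788] ang 70.25 tilt [ 0.    -0.004 -1.   ] w 0.0436 F [0.  0.2 0.3] M [ 0.   -0.04 -0.02] j [ 0.9   0.36 -0.47  1.77  0.19  1.05  0.02]
tool shift cm [-0.04 -0.03  0.08] turn 0.02
```

```bash

python3 - <<'E'
from h import *
a=[]
for n in("scene","top"):
    c=snap(n,n+"3"); q=cv2.imread('pics/raw_%s3.png'%n)
    u2,v2=proj(c,[.4655,-.313,.074])
    S=6; x0,y0=int(u2)-33,int(v2)-45
    q=cv2.resize(q[y0:y0+75,x0:x0+66],None,fx=S,fy=S,interpolation=cv2.INTER_CUBIC)
    q=np.uint8(255*(q/255.)**.5); a.append(q)
cv2.imwrite('pics/near3.png',np.hstack(a))
E
```

```text
(no output)
```

View pics/near3.png

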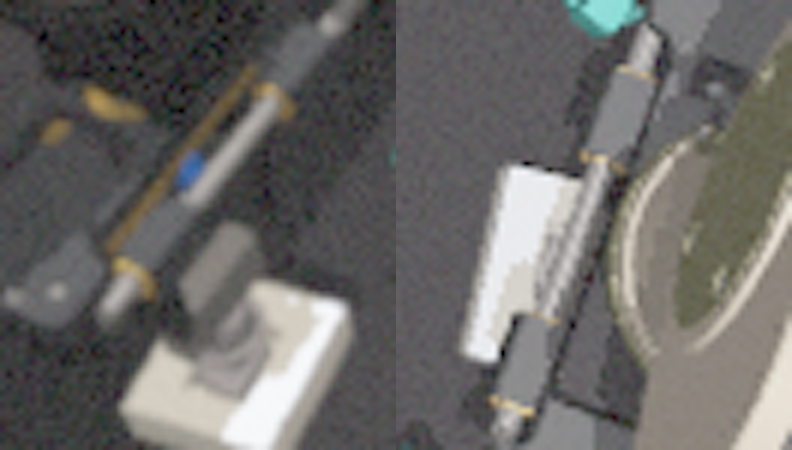

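```bash

python3 - <<'E'
from h import *
import pickle
s=r.read_state();R=Ro.from_quat(s["eef_rot"]).as_matrix(); P=s["ee_pos"]; a=[]
for n,(x0,y0,w,h) in dict(scene=(95,50,200,200),top=(300,150,200,200)).items():
    c=pickle.load(open(n+".pkl","rb")); q=cv2.imread('pics/raw_%s3.png'%n); S=2 if 0 else 2
    q=cv2.resize(q[y0:y0+h,x0:x0+w],None,fx=S,fy=S,interpolation=cv2.INTER_CUBIC); q=np.uint8(255*(q/255.)**.45)
    pt=lambda X:tuple(int((k-o+.5)*S) for k,o in zip(proj(c,X),(x0,y0)))
    t=P+R[:,2]*.022
    cv2.line(q,pt(t),pt(P-R[:,2]*.15),(0,0,255),1)
    cv2.line(q,pt(t-R[:,1]*.022),pt(t+R[:,1]*.022),(0,255,0),1)
    for sg in(-1,1): cv2.line(q,pt(t+sg*R[:,1]*.022),pt(P-R[:,2]*.048+sg*R[:,1]*.022),(0,255,0),1)
    cv2.line(q,pt(P-R[:,2]*.048),pt(P-R[:,2]*.048+R[:,0]*.05),(255,100,0),1)
    a.append(q)
cv2.imwrite('pics/ov3.png',np.hstack(a))
E
```

```text
(no output)
```

View pics/ov3.png

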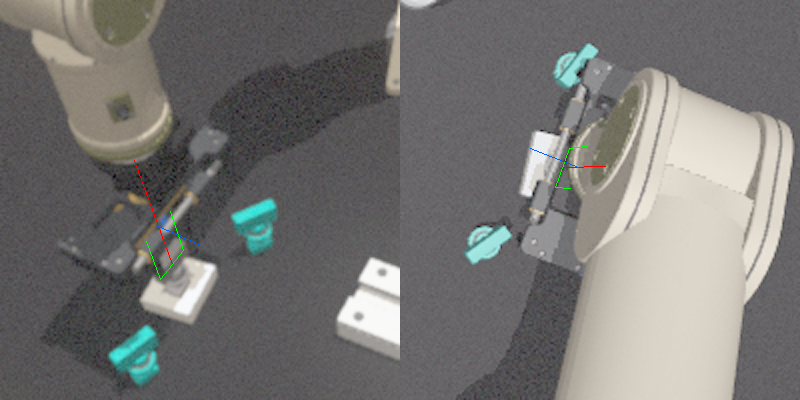

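```bash

python3 - <<'E'
from h import *
import pickle
s=r.read_state();R=Ro.from_quat(s["eef_rot"]).as_matrix(); P=s["ee_pos"]; a=[]
c=pickle.load(open("scene.pkl","rb")); x0,y0=160,155; S=9
for k in(1,3):
    q=cv2.imread('pics/raw_scene%d.png'%k)
    q=cv2.resize(q[y0:y0+60,x0:x0+44],None,fx=S,fy=S,interpolation=cv2.INTER_CUBIC); q=np.uint8(255*(q/255.)**.45)
    a.append(q)
cv2.imwrite('pics/cmp.png',np.hstack(a))
E
```

```text
(no output)
```

View pics/cmp.png

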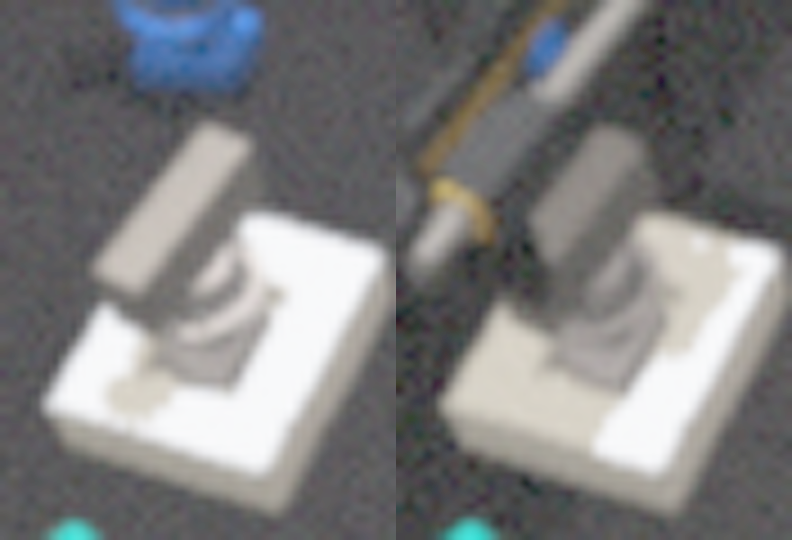

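```bash

python3 -m jog '[[0,0,0,0,0.6],[0,0,0,0,0.6],[0,0,0,0,0.6],[0,0,0,0,0.6],[0,0,0,0,0.6],[0,0,0,0,0.6],[0,0,0,0,0.6],[0,0,0,0,0.6],[0,0,0,0,0.6],[0,0,0,0,0.6]]' 3
python3 -c "
from h import *
go(.4655,-.313,.078,69.1)"
```

```text
time: 6.3
ee_pos: [0.4659, -0.3127, 0.0788]
eef_rot: [0.818, 0.575, -0.001, -0.002]
ft_force: [-0.1, 0.0, -0.7]
width: 0.0345
t 6.3 tcp [ 0.4659 -0.3127  0.0788] ang 70.25 tilt [ 0.    -0.004 -1.   ] w 0.0345 F [-0.1  0.  -0.7] M [-0.04 -0.1   0.06] j [ 0.9   0.36 -0.47  1.77  0.19  1.05  0.02]
tool shift cm [-0.04 -0.03  0.08] turn 0.02
```

```bash

python3 - <<'E'
from h import *
s=r.read_state();R=Ro.from_quat(s["eef_rot"]).as_matrix(); P=s["ee_pos"]
c=snap("scene","scene4"); x0,y0=150,130; S=9
fr=[cv2.imread('pics/raw_scene4.png').astype(float)]
for k in range(7): fr.append(r.camera("scene")["pixels"][:,:,::-1].astype(float))
q=np.mean(fr,0); q=cv2.resize(q[y0:y0+66,x0:x0+60],None,fx=S,fy=S,interpolation=cv2.INTER_CUBIC).clip(0,255); q=np.uint8(255*(q/255.)**.35)
cv2.imwrite('pics/dark4.png',q)
E
```

```text
(no output)
```

View pics/dark4.png

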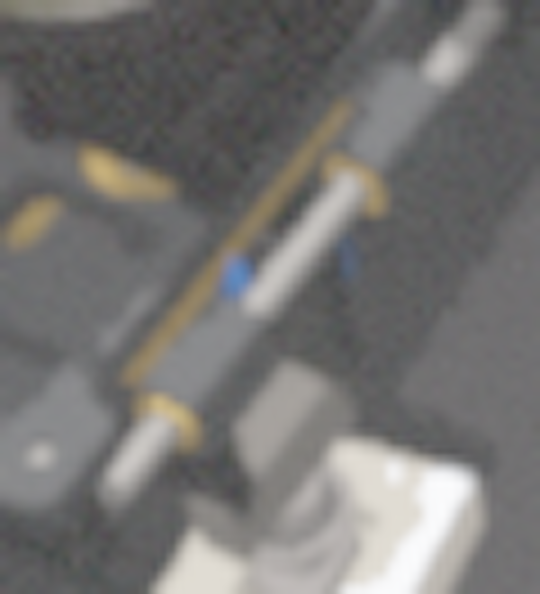

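```bash

python3 -m jog '[[0,0,0.15,0,0.6],[0,0,0.15,0,0.6],[0,0,0.15,0,0.6],[0,0,0.15,0,0.6],[0,0,0,0,0.6],[0,0,0,0,0.6],[0,0,0,0,0.6],[0,0,0,0,0.6],[0,0,0,0,0.6],[0,0,0,0,0.6]]' 3
python3 -c "
from h import *
go(.4655,-.313,.078,69.1)"
```

```text
time: 7.7
ee_pos: [0.4667, -0.3138, 0.0766]
eef_rot: [0.818, 0.575, -0.002, -0.0]
ft_force: [-0.6, -0.3, 3.2]
width: 0.0348
t 7.7 tcp [ 0.4667 -0.3138  0.0766] ang 70.22 tilt [-0.002 -0.002 -1.   ] w 0.0348 F [-0.6 -0.3  3.2] M [-0.02 -0.09 -0.  ] j [ 0.9   0.37 -0.46  1.77  0.19  1.05  0.02]
tool shift cm [ 0.03 -0.14 -0.14] turn 0.02
```

```bash

python3 - <<'E'
from h import *
import pickle
t=pickle.load(open("top.pkl","rb")); s=pickle.load(open("scene.pkl","rb"))
def rd(c,u,v):
    a=ray(c,u,v,0); T=c["camera_from_world"]; o=-T[:3,:3].T@T[:3,3]; d=(a-o)/np.linalg.norm(a-o); return o,d
def tri(pt,ps):
    A=np.zeros((3,3));b=np.zeros(3);L=[rd(t,*pt),rd(s,*ps)]
    for o,d in L: M=np.eye(3)-np.outer(d,d);A+=M;b+=M@o
    x=np.linalg.solve(A,b); return np.round(x,4),[round(float(np.linalg.norm((np.eye(3)-np.outer(d,d))@(x-o))),4) for o,d in L]
P=lambda q,S,x0,y0:(x0+q[0]/S-.5+.5/S,y0+q[1]/S-.5+.5/S)
for a,b in zip([(235,110),(288,125),(215,310),(165,290)],[(255,150),(210,122),(95,270),(145,290)]):
    print('wing',tri(P(a,8,355,208),P(b,9,160,155)))
for a,b in zip([(105,62),(320,108),(268,365),(43,312)],[(265,472),(45,408),None,(390,262)]):
    if b: print('holder',tri(P(a,8,355,208),P(b,9,160,155)))
E
```

```text
wing (array([ 0.4866, -0.29  ,  0.1304]), [0.0125, 0.0125])
wing (array([ 0.4829, -0.3013,  0.1344]), [0.0131, 0.0131])
wing (array([ 0.4421, -0.3392,  0.0064]), [0.0142, 0.0142])
wing (array([ 0.4471, -0.3248,  0.0071]), [0.0137, 0.0137])
holder (array([ 0.5048, -0.2919,  0.0168]), [0.0006, 0.0006])
holder (array([ 0.4937, -0.351 ,  0.0171]), [0.0, 0.0])
holder (array([ 0.4368, -0.276 ,  0.0142]), [0.0009, 0.0009])
```

```bash

python3 - <<'E'
from h import *
import pickle
t=pickle.load(open("top.pkl","rb")); s=pickle.load(open("scene.pkl","rb"))
def rd(c,u,v):
    a=ray(c,u,v,0); T=c["camera_from_world"]; o=-T[:3,:3].T@T[:3,3]; d=(a-o)/np.linalg.norm(a-o); return o,d
def tri(pt,ps):
    A=np.zeros((3,3));b=np.zeros(3);L=[rd(t,*pt),rd(s,*ps)]
    for o,d in L: M=np.eye(3)-np.outer(d,d);A+=M;b+=M@o
    x=np.linalg.solve(A,b); return np.round(x,4)
P=lambda q,S,x0,y0:(x0+q[0]/S-.5+.5/S,y0+q[1]/S-.5+.5/S)
W=[tri(P(a,8,355,208),P(b,9,160,155)) for a,b in zip([(235,110),(288,125),(215,310),(165,290)],[(145,290),(95,270),(210,122),(255,150)])]
print(W,np.mean(W,0))
E
```

```text
[array([ 0.4906, -0.3147,  0.073 ]), array([ 0.487 , -0.328 ,  0.0737]), array([ 0.4395, -0.3108,  0.0725]), array([ 0.4443, -0.2986,  0.0695])] [ 0.46535  -0.313025  0.072175]
```

```bash

python3 -m jog '[[0,0,-1.5,0,0],[0,-0.1,0,0.15,0],[0,0,0,0.15,0],[0,0,0,0.15,0],[0,0,0,0.15,0],[0,0,0,0.15,0],[0,0,0,0.15,0],[0,0,0,0.15,0],[0,0,0,0.15,0],[0,0,0,0.15,0]]' 3
python3 -c "
from h import *
go(.4655,-.313,.078,-20.9)"
```

```text
time: 8.7
ee_pos: [0.468, -0.3138, 0.1021]
eef_rot: [0.998, -0.065, 0.001, 0.001]
ft_force: [0.6, 0.5, 1.4]
width: 0.0873
t 8.7 tcp [ 0.468  -0.3138  0.1021] ang -7.47 tilt [ 0.003  0.002 -1.   ] w 0.0873 F [0.6 0.5 1.4] M [ 0.03 -0.02 -0.07] j [ 0.74  0.31 -0.27  1.76  0.09  1.08 -1.26]
tool shift cm [-0.26 -0.05  2.41] turn 0.234
```

```bash

python3 -m jog '[[-0.25,0,0,0.12,0],[0,0,0,0.11,0],[0,0,1,0,0],[0,0,0.7,0,0],[0,0,0,0,0],[0,0,0,0,0],[0,0,0,0,0],[0,0,0,0,0],[0,0,0,0,0],[0,0,0,0,0]]' 3
python3 -c "
from h import *
go(.4655,-.313,.075,-20.9)"
```

```text
time: 9.7
ee_pos: [0.4668, -0.3134, 0.088]
eef_rot: [0.984, -0.18, 0.003, 0.001]
ft_force: [0.2, 0.2, 0.4]
width: 0.0874
t 9.7 tcp [ 0.4668 -0.3134  0.088 ] ang -20.77 tilt [ 0.006  0.001 -1.   ] w 0.0874 F [0.2 0.2 0.4] M [ 0.06  0.02 -0.03] j [ 0.71  0.32 -0.24  1.78  0.09  1.04 -1.49]
tool shift cm [-0.15  0.01  1.3 ] turn 0.002
```

```bash

python3 -m jog '[[-0.15,0,1.0,0,0],[0,0,0.8,0,0.2],[0,0,0.2,0,0.5],[0,0,0,0,0.8],[0,0,0,0,0.9],[0,0,0,0,0.9],[0,0,0,0,0.9],[0,0,0,0,0.9],[0,0,0,0,0.9],[0,0,0,0,0.9]]' 3
python3 -c "
from h import *
go(.4655,-.313,.068,-20.9)"
```

```text
time: 10.7
ee_pos: [0.4655, -0.3129, 0.0663]
eef_rot: [0.984, -0.18, 0.003, 0.001]
ft_force: [-0.4, -0.4, 0.2]
width: 0.023
t 10.7 tcp [ 0.4655 -0.3129  0.0663] ang -20.76 tilt [ 0.006  0.001 -1.   ] w 0.023 F [-0.4 -0.4  0.2] M [ 0.05 -0.01 -0.02] j [ 0.71  0.34 -0.23  1.8   0.09  1.   -1.49]
tool shift cm [ 0.    0.01 -0.17] turn 0.002
```

```bash

python3 -m jog '[[0,0,0,0,0.95],[0,0,0,0,0.95],[0,0,0,0,0.95],[0,0,0,0,0.95],[0,0,0,0,0.95],[0,0,0,0,0.95],[0,0,0,0,0.95],[0,0,0,0,0.95],[0,0,0,0,0.95],[0,0,0,0,0.95]]' 3
python3 -c "
from h import *
go(.4655,-.313,.068,-20.9)"
```

```text
time: 11.7
ee_pos: [0.4653, -0.3132, 0.0664]
eef_rot: [0.984, -0.18, 0.003, 0.001]
ft_force: [-1.2, -0.2, 0.3]
width: 0.0141
t 11.7 tcp [ 0.4653 -0.3132  0.0664] ang -20.78 tilt [ 0.006  0.001 -1.   ] w 0.0141 F [-1.2 -0.2  0.3] M [-0.04  0.1  -0.02] j [ 0.71  0.34 -0.23  1.8   0.09  1.   -1.49]
tool shift cm [ 0.01 -0.03 -0.16] turn 0.002
```

```bash

python3 -m jog '[[0,0,0,0,0.3],[0,0,0,0,0.2],[0,0,-1.2,0,0.2],[0,0,-0.8,-0.15,0.2],[0,0,0,-0.15,0.2],[0,0,0,-0.15,0.2],[0,0,0,-0.15,0.2],[0,0,0,-0.15,0.2],[0,0,0,-0.15,0.2],[0,0,0,-0.15,0.2]]' 3
python3 -m jog '[[0,0,0,-0.15,0.2],[0,0,0,-0.15,0.2],[0,0,0,-0.15,0.2],[0,0,0,-0.15,0.2],[0,0,0,0,0.2],[0,0,0,0,0.2],[0,0,0,0,0.2],[0,0,0,0,0.2],[0,0,0,0,0.2],[0,0,0,0,0.2]]' 3
python3 -c "
from h import *
go(.4653,-.313,.062,69.2)"
```

```text
time: 12.7
ee_pos: [0.4672, -0.3136, 0.0944]
eef_rot: [0.94, 0.34, 0.003, 0.005]
ft_force: [-0.0, -0.1, 0.3]
width: 0.0696
time: 13.7
ee_pos: [0.4688, -0.3147, 0.101]
eef_rot: [0.801, 0.599, 0.002, 0.008]
ft_force: [-0.1, 0.3, -0.3]
width: 0.0697
t 13.7 tcp [ 0.4688 -0.3147  0.101 ] ang 73.53 tilt [-0.006  0.016 -1.   ] w 0.0697 F [-0.1  0.3 -0.3] M [ 0.01 -0.06  0.04] j [ 0.92  0.33 -0.48  1.76  0.18  1.07  0.09]
tool shift cm [ 0.09 -0.44  3.89] turn 0.076
```

```bash

python3 -m jog '[[0.1,-0.4,0,0.08,0.2],[0,0,1.5,0,0.2],[0,0,1.5,0,0.2],[0,0,0.7,0,0.2],[0,0,0.2,0,0.35],[0,0,0,0,0.5],[0,0,0,0,0.5],[0,0,0,0,0.5],[0,0,0,0,0.5],[0,0,0,0,0.5]]' 3
python3 -c "
from h import *
go(.4653,-.313,.062,69.2)"
```

```text
time: 14.7
ee_pos: [0.4654, -0.3126, 0.0575]
eef_rot: [0.824, 0.567, 0.002, 0.007]
ft_force: [-1.0, 0.1, -2.8]
width: 0.0498
t 14.7 tcp [ 0.4654 -0.3126  0.0575] ang 69.07 tilt [-0.004  0.014 -1.   ] w 0.0498 F [-1.   0.1 -2.8] M [-0.05 -0.05 -0.  ] j [ 0.9   0.38 -0.46  1.81  0.2   0.99 -0.01]
tool shift cm [-0.04  0.01 -0.45] turn -0.002
```

```bash

python3 -m jog '[[0,0,0,0,0.3],[0,0,0,0,0.3],[0,0,-1.8,0,0.3],[0,0,-0.8,0.15,0.3],[0,0,0,0.15,0.3],[0,0,0,0.15,0.3],[0,0,0,0.15,0.3],[0,0,0,0.15,0.3],[0,0,0,0.15,0.3],[0,0,0,0.15,0.3]]' 3
python3 -m jog '[[0,0,0,0.15,0.3],[0,0,0,0.15,0.3],[0,0,0,0.15,0.3],[0,0,0,0.1,0.3],[0,0,0,0,0.3],[0,0,0,0,0.3],[0,0,0,0,0.3],[0,0,0,0,0.3],[0,0,0,0,0.3],[0,0,0,0,0.3]]' 3
python3 -c "
from h import *
go(.4654,-.3127,.057,-20.9)"
```

```text
time: 15.7
ee_pos: [0.4666, -0.3133, 0.0872]
eef_rot: [0.997, 0.075, 0.007, 0.006]
ft_force: [-0.9, 0.2, 0.1]
width: 0.061
time: 16.7
ee_pos: [0.4677, -0.3135, 0.0889]
eef_rot: [0.98, -0.198, 0.01, 0.005]
ft_force: [-0.2, 0.1, -0.8]
width: 0.0607
t 16.7 tcp [ 0.4677 -0.3135  0.0889] ang -22.85 tilt [ 0.022  0.005 -1.   ] w 0.0607 F [-0.2  0.1 -0.8] M [ 0.1   0.02 -0.01] j [ 0.71  0.31 -0.23  1.79  0.08  1.03 -1.53]
tool shift cm [-0.32  0.    3.19] turn -0.034
```

```bash

python3 -m jog '[[-0.3,0,1.2,-0.03,0.3],[0,0,1.2,0,0.3],[0,0,0.5,0,0.4],[0,0,0.1,0,0.7],[0,0,0,0,0.95],[0,0,0,0,0.95],[0,0,0,0,0.95],[0,0,0,0,0.95],[0,0,0,0,0.95],[0,0,0,0,0.95]]' 10
python3 -c "
from h import *
go(.4654,-.3127,.057,-20.9)"
```

```text
time: 17.7
ee_pos: [0.465, -0.3126, 0.0557]
eef_rot: [0.983, -0.182, 0.01, 0.005]
ft_force: [0.5, -0.0, -1.6]
width: 0.0135
t 17.7 tcp [ 0.465  -0.3126  0.0557] ang -20.94 tilt [ 0.021  0.006 -1.   ] w 0.0135 F [ 0.5 -0.  -1.6] M [ 0.1  -0.04  0.  ] j [ 0.71  0.34 -0.23  1.83  0.1   0.96 -1.5 ]
tool shift cm [ 0.05 -0.01 -0.12] turn -0.001
```

```bash

python3 -m jog '[[0,0,0,0,0.95],[0,0,-1,0,0.95],[0,0,-3,0,0.95],[-0.2,-2.5,-3.5,0,0.95],[-0.3,-3.3,-3.5,0,0.95],[-0.3,-3.3,-3.5,0,0.95],[-0.3,-3.3,-3.5,0,0.95],[-0.3,-3.3,-3.5,0,0.95],[-0.3,-3.3,-3.5,0,0.95],[-0.3,-3.3,-3.5,0,0.95]]' 40
python3 -m jog '[[-0.3,-3.3,-3.5,-0.15,0.95],[0,0,-4,-0.15,0.95],[0,0,-4,-0.15,0.95],[0,0,-4,-0.15,0.95],[0,0,0,-0.15,0.95],[0,0,0,-0.15,0.95],[0,0,0,0,0.95],[0,0,0,0,0.95],[0,0,0,0,0.95],[0,0,0,0,0.95]]' 40
python3 - <<'E'
from h import *
go(.488,-.01,.2,73)
s=r.read_state();R=Ro.from_quat(s["eef_rot"]).as_matrix(); P=s["ee_pos"]
f=[r.camera("scene") for k in range(6)]; c=f[0]
q=np.mean([k["pixels"][:,:,::-1] for k in f],0); np.save('head.npy',q)
u,v=proj(c,P+R[:,2]*.04); print(u,v)
x0,y0=int(u)-40,int(v)-40; q=cv2.resize(q[y0:y0+80,x0:x0+90],None,fx=7,fy=7,interpolation=cv2.INTER_CUBIC).clip(0,255); q=np.uint8(255*(q/255.)**.6)
def pt(X): a=proj(c,X); return int((a[0]-x0+.5)*7),int((a[1]-y0+.5)*7)
cv2.imwrite('pics/head.png',q); print(x0,y0)
E
```

```text
time: 18.7
ee_pos: [0.5172, -0.0911, 0.3478]
eef_rot: [0.982, -0.186, 0.005, 0.004]
ft_force: [1.2, -0.2, -3.1]
width: 0.0137
time: 19.7
ee_pos: [0.521, -0.0476, 0.5193]
eef_rot: [0.966, 0.259, 0.008, 0.007]
ft_force: [-0.7, 0.0, -2.9]
width: 0.0133
t 19.7 tcp [ 0.521  -0.0476  0.5193] ang 30.07 tilt [ 0.012  0.019 -1.   ] w 0.0133 F [-0.7  0.  -2.9] M [0.04 0.   0.02] j [ 0.41  0.15 -0.5   1.08  0.09  1.91 -1.1 ]
tool shift cm [-1.35 -5.5  31.82] turn -0.749
310.5029040305013 46.33154297233082
270 6
```

View pics/head.png

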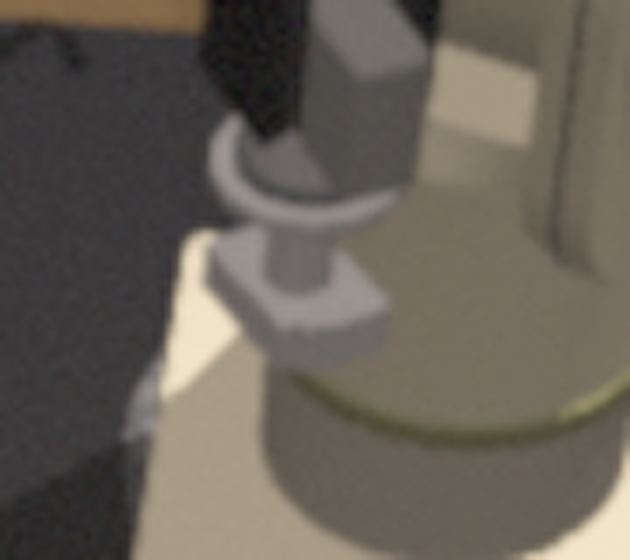

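```bash

python3 - <<'E'
from h import *
import pickle
c=pickle.load(open("scene.pkl","rb"))
P=lambda q:(270+q[0]/7-.5+.5/7,6+q[1]/7-.5+.5/7)
z=.5193-.0373
C={k:ray(c,*P(q),z)[:2] for k,q in dict(L=(213,250),N=(280,335),R=(388,308),F=(325,250)).items()}
for a,b in("LN","RN","LR"): d=C[b]-C[a]; print(a,b,np.round(np.linalg.norm(d)*1000,1),np.round(np.degrees(np.arctan2(d[1],d[0])),1))
print(C,(C["L"]+C["R"])/2)
zt=.5193+.018
W=[ray(c,*P(q),zt)[:2] for q in [(370,85),(318,0),(425,52)]]
for b in (1,2): d=W[b]-W[0]; print(np.linalg.norm(d),np.degrees(np.arctan2(d[1],d[0])))
E
```

```text
L N 25.0 33.2
R N 20.2 -62.6
L R 33.7 69.8
{'L': array([ 0.51746174, -0.0615331 ]), 'N': array([ 0.53841303, -0.04782278]), 'R': array([ 0.52911522, -0.02989346]), 'F': array([ 0.51505245, -0.04197326])} [ 0.52328848 -0.04571328]
0.022692396131191474 -154.66954554055957
0.012133228598264541 139.65986930778212
```

```bash

python3 -m jog '[[0.7,-2.2,3.5,0,0.95],[0.7,-2.2,3.5,0,0.95],[0.7,-2.2,3.5,0,0.95],[0.7,-2.2,3.5,0,0.95],[0,0,3.5,-0.13,0.95],[0,0,3.5,-0.13,0.95],[0,0,3.5,-0.13,0.95],[0,0,3.5,-0.13,0.95],[0,0,3.5,-0.13,0.95],[0,0,1,-0.1,0.95]]' 40
python3 -c "
from h import *
go(.5022,.0418,.10,72.85)"
```

```text
time: 21.0
ee_pos: [0.5076, 0.0432, 0.1823]
eef_rot: [0.796, 0.606, 0.007, 0.012]
ft_force: [-1.3, 0.6, -2.8]
width: 0.0138
t 21.0 tcp [0.5076 0.0432 0.1823] ang 74.57 tilt [-0.003  0.028 -1.   ] w 0.0138 F [-1.3  0.6 -2.8] M [-0.04 -0.    0.03] j [ 0.38  0.13 -0.61  1.81  0.1   1.2  -0.52]
tool shift cm [-0.26 -0.71  8.21] turn 0.03
```

```bash
cat >> h.py <<'E'
def goh(fx,hz,ang=72.85,lat=0,o=(.5184,.0944),L=.0412):
    "target: head centre at foot x=fx, lateral lat, head underside z=hz"
    s=r.read_state(); R=Ro.from_quat(s["eef_rot"]).as_matrix(); p=np.array(s["ee_pos"])
    d=np.array([np.cos(np.radians(72.85)),np.sin(np.radians(72.85))]); n=np.array([-d[1],d[0]])
    h=p+R[:,2]*L; e=h[:2]-np.array(o); print('head at foot x,lat mm',np.round(1000*np.array([d@e,n@e]),1),'underside z',round(1000*(h[2]-.0045),1))
    t=np.r_[np.array(o)+d*fx+n*lat,hz+.0045]-R[:,2]*L
    go(*t,ang)
E
python3 -m jog '[[-0.25,-0.7,2,0.03,0.95],[0,0,2,0,0.95],[0,0,2,0,0.95],[0,0,1,0,0.95],[0,0,0,0,0.95],[0,0,0,0,0.95],[0,0,0,0,0.95],[0,0,0,0,0.95],[0,0,0,0,0.95],[0,0,0,0,0.95]]' 40
python3 -c "
from h import *
goh(-.055,.030)"
```

```text
time: 22.0
ee_pos: [0.5025, 0.042, 0.111]
eef_rot: [0.804, 0.594, 0.008, 0.012]
ft_force: [-0.2, -0.4, -3.0]
width: 0.0136
head at foot x,lat mm [-54.8  -1.5] underside z 65.3
t 22.0 tcp [0.5025 0.042  0.111 ] ang 72.96 tilt [-0.002  0.029 -1.   ] w 0.0136 F [-0.2 -0.4 -3. ] M [0.01 0.01 0.02] j [ 0.37  0.2  -0.6   1.91  0.15  1.05 -0.59]
tool shift cm [-0.01 -0.25  3.52] turn 0.002
```

```bash

python3 -m jog '[[0,-0.25,1,0,0.95],[0,0,1,0,0.95],[0,0,0.5,0,0.95],[0,0,0.3,0,0.95],[0,0,0.2,0,0.95],[0,0,0,0,0.95],[0,0,0,0,0.95],[0,0,0,0,0.95],[0,0,0,0,0.95],[0,0,0,0,0.95]]' 40
python3 -c "
from h import *
goh(-.055,.020)"
```

```text
time: 23.0
ee_pos: [0.5011, 0.0423, 0.0784]
eef_rot: [0.804, 0.594, 0.008, 0.013]
ft_force: [0.2, 0.5, -3.1]
width: 0.0134
head at foot x,lat mm [-54.9  -0.1] underside z 32.7
t 23.0 tcp [0.5011 0.0423 0.0784] ang 72.94 tilt [-0.002  0.03  -1.   ] w 0.0134 F [ 0.2  0.5 -3.1] M [-0.06 -0.09  0.  ] j [ 0.36  0.24 -0.59  1.94  0.18  0.98 -0.62]
tool shift cm [-0.   -0.05  1.27] turn 0.002
```

```bash

python3 -m jog '[[0,-0.05,0.3,0,0.95],[0,0,0.3,0,0.95],[0,0,0.2,0,0.95],[0,0,0.2,0,0.95],[0,0,0.2,0,0.95],[0,0,0,0,0.95],[0,0,0,0,0.95],[0,0,0,0,0.95],[0,0,0,0,0.95],[0,0,0,0,0.95]]' 40
python3 -c "
from h import *
goh(-.055,.017)"
```

```text
time: 24.0
ee_pos: [0.5012, 0.0423, 0.0655]
eef_rot: [0.804, 0.594, 0.008, 0.013]
ft_force: [0.3, -0.2, -2.6]
width: 0.0136
head at foot x,lat mm [-54.9  -0.2] underside z 19.8
t 24.0 tcp [0.5012 0.0423 0.0655] ang 72.94 tilt [-0.001  0.03  -1.   ] w 0.0136 F [ 0.3 -0.2 -2.6] M [-0.06 -0.21 -0.  ] j [ 0.35  0.26 -0.59  1.95  0.19  0.96 -0.63]
tool shift cm [-0.01 -0.03  0.28] turn 0.002
```

```bash

python3 -m jog '[[0,0,0.1,0,0.95],[0,0,0.1,0,0.95],[0,0,0.1,0,0.95],[0,0,0.1,0,0.95],[0,0,0.0,0,0.95],[0,0,0,0,0.95],[0,0,0,0,0.95],[0,0,0,0,0.95],[0,0,0,0,0.95],[0,0,0,0,0.95]]' 40
python3 -c "
from h import *
goh(-.035,.017)"
```

```text
time: 25.0
ee_pos: [0.5014, 0.0423, 0.062]
eef_rot: [0.804, 0.594, 0.008, 0.013]
ft_force: [-1.1, 0.4, 1.1]
width: 0.0136
head at foot x,lat mm [-54.9  -0.3] underside z 16.3
t 25.0 tcp [0.5014 0.0423 0.062 ] ang 72.94 tilt [-0.002  0.031 -1.   ] w 0.0136 F [-1.1  0.4  1.1] M [-0.04  0.24  0.02] j [ 0.35  0.26 -0.59  1.96  0.2   0.95 -0.64]
tool shift cm [ 1.99 -0.03 -0.07] turn 0.002
```

```bash

python3 -m jog '[[0.8,0,-0.05,0,0.95],[0.8,0,0,0,0.95],[0.8,0,0,0,0.95],[0.8,0,0,0,0.95],[0.8,0,0,0,0.95],[0.4,0,0,0,0.95],[0.2,0,0,0,0.95],[0,0,0,0,0.95],[0,0,0,0,0.95],[0,0,0,0,0.95]]' 40
python3 -c "
from h import *
goh(-.005,.0165)"
```

```text
time: 26.0
ee_pos: [0.5163, 0.0912, 0.0621]
eef_rot: [0.804, 0.595, 0.009, 0.013]
ft_force: [-0.6, 0.2, -0.8]
width: 0.0137
head at foot x,lat mm [-3.7 -0.2] underside z 16.4
t 26.0 tcp [0.5163 0.0912 0.0621] ang 73.0 tilt [-0.001  0.031 -1.   ] w 0.0137 F [-0.6  0.2 -0.8] M [ 0.13  0.   -0.01] j [ 0.26  0.31 -0.6   1.9   0.24  0.97 -0.75]
tool shift cm [-0.13 -0.02 -0.01] turn 0.003
```

```bash

python3 -m jog '[[0.05,0,0,0,0.95],[0.05,0,0,0,0.95],[0.05,0,0,0,0.95],[0.05,0,0,0,0.95],[0.05,0,0,0,0.95],[0.05,0,0,0,0.95],[0,0,0,0,0.95],[0,0,0,0,0.95],[0,0,0,0,0.95],[0,0,0,0,0.95]]' 40
python3 -c "
from h import *
goh(-.000,.0165)"
```

```text
time: 27.0
ee_pos: [0.5171, 0.0928, 0.0621]
eef_rot: [0.804, 0.594, 0.008, 0.013]
ft_force: [-0.5, -0.8, -0.6]
width: 0.0134
head at foot x,lat mm [-2.  -0.5] underside z 16.4
t 27.0 tcp [0.5171 0.0928 0.0621] ang 72.91 tilt [-0.002  0.031 -1.   ] w 0.0134 F [-0.5 -0.8 -0.6] M [-0.22  0.05 -0.03] j [ 0.26  0.31 -0.6   1.9   0.24  0.97 -0.75]
tool shift cm [ 0.2  -0.05 -0.01] turn 0.001
```

```bash

python3 -m jog '[[0.1,-0.03,0,0,0.95],[0.1,0,0,0,0.95],[0.05,0,0,0,0.95],[0,0,0,0,0.95],[0,0,0,0,0.95],[0,0,0,0,0.95],[0,0,0,0,0.95],[0,0,0,0,0.95],[0,0,0,0,0.95],[0,0,0,0,0.95]]' 40
python3 -c "
from h import *
goh(-.000,.0165)"
```

```text
time: 28.0
ee_pos: [0.5175, 0.0947, 0.0621]
eef_rot: [0.804, 0.594, 0.008, 0.013]
ft_force: [-1.4, -2.8, 0.7]
width: 0.0137
head at foot x,lat mm [-0.2 -0.3] underside z 16.4
t 28.0 tcp [0.5175 0.0947 0.0621] ang 72.87 tilt [-0.004  0.031 -1.   ] w 0.0137 F [-1.4 -2.8  0.7] M [-0.48  0.18 -0.04] j [ 0.25  0.32 -0.6   1.9   0.24  0.97 -0.76]
tool shift cm [ 0.02 -0.03 -0.01] turn 0.0
```

```bash

python3 -m jog '[[0,0,0,0.1,0.95],[0,0,0,0.1,0.95],[0,0,0,0.1,0.95],[0,0,0,0.1,0.95],[0,0,0,0.1,0.95],[0,0,0,0.1,0.95],[0,0,0,0.1,0.95],[0,0,0,0.1,0.95],[0,0,0,0,0.95],[0,0,0,0,0.95]]' 40
python3 -c "
from h import *
goh(-.000,.0165,-17)"
```

```text
time: 29.0
ee_pos: [0.5166, 0.0952, 0.0619]
eef_rot: [0.975, 0.22, 0.012, 0.009]
ft_force: [0.0, -1.7, -0.5]
width: 0.0134
head at foot x,lat mm [0.  0.8] underside z 16.2
t 29.0 tcp [0.5166 0.0952 0.0619] ang 25.45 tilt [ 0.019  0.023 -1.   ] w 0.0134 F [ 0.  -1.7 -0.5] M [-0.54 -0.    0.01] j [ 0.14  0.29 -0.48  1.9   0.19  0.96 -1.55]
tool shift cm [ 0.06  0.06 -0.03] turn 0.741
```

```bash

python3 -m jog '[[0.05,0.05,0,0.1,0.95],[0,0,0,0.1,0.95],[0,0,0,0.1,0.95],[0,0,0,0.1,0.95],[0,0,0,0.1,0.95],[0,0,0,0.1,0.95],[0,0,0,0.1,0.95],[0,0,0,0,0.95],[0,0,0,0,0.95],[0,0,0,0,0.95]]' 40
python3 -c "
from h import *
goh(-.000,.0165,-17)"
```

```text
time: 30.0
ee_pos: [0.5169, 0.0955, 0.0618]
eef_rot: [0.992, -0.126, 0.013, 0.004]
ft_force: [0.3, -1.9, -1.1]
width: 0.0137
head at foot x,lat mm [0.5 0.6] underside z 16.1
t 30.0 tcp [0.5169 0.0955 0.0618] ang -14.43 tilt [ 0.028  0.005 -1.   ] w 0.0137 F [ 0.3 -1.9 -1.1] M [-0.38  0.02 -0.05] j [ 0.05  0.28 -0.38  1.91  0.15  0.96 -2.22]
tool shift cm [ 0.06  0.05 -0.04] turn 0.045
```

```bash

python3 -m jog '[[0,0.05,0,0.07,0.95],[0,0,0,0.07,0.95],[0,0,0,0.07,0.95],[0,0,0,0.05,0.95],[0,0,0,0,0.95],[0,0,0,0,0.95],[0,0,0,0,0.95],[0,0,0,0,0.95],[0,0,0,0,0.95],[0,0,0,0,0.95]]' 40
python3 -c "
from h import *
goh(-.000,.0165,-17)"
```

```text
time: 31.0
ee_pos: [0.5175, 0.0953, 0.0618]
eef_rot: [0.969, -0.248, 0.014, 0.002]
ft_force: [0.3, -1.4, -2.2]
width: 0.0134
head at foot x,lat mm [ 0.5 -0.1] underside z 16.2
t 31.0 tcp [0.5175 0.0953 0.0618] ang -28.69 tilt [ 0.029 -0.004 -1.   ] w 0.0134 F [ 0.3 -1.4 -2.2] M [-0.38 -0.19  0.03] j [ 0.03  0.28 -0.34  1.91  0.14  0.95 -2.46]
tool shift cm [ 0.    0.05 -0.03] turn -0.204
```

```bash

python3 -m jog '[[0,0,0,0,0.3],[0,0,0,0,0.3],[0,0,0,0,0.3],[0,0,-1.5,0,0.3],[0,0,-1,-0.15,0.3],[0,0,0,-0.15,0.3],[0,0,0,-0.15,0.3],[0,0,0,-0.15,0.3],[0,0,0,-0.15,0.3],[0,0,0,-0.15,0.3]]' 10
python3 -m jog '[[0,0,0,-0.15,0.3],[0,0,0,-0.15,0.3],[0,0,0,-0.15,0.3],[0,0,0,-0.15,0.3],[0,0,0,-0.15,0.3],[0,0,0,-0.15,0.3],[0,0,0,-0.15,0.3],[0,0,0,-0.15,0.3],[0,0,0,-0.15,0.3],[0,0,0,-0.15,0.3]]' 10
python3 -c "
from h import *
go(.5175,.0953,.0618,151.3)"
```

```text
time: 32.0
ee_pos: [0.5165, 0.0985, 0.0889]
eef_rot: [0.979, 0.202, 0.013, 0.007]
ft_force: [0.6, 0.2, -0.5]
width: 0.0607
time: 33.0
ee_pos: [0.5163, 0.1005, 0.0898]
eef_rot: [0.579, 0.815, 0.005, 0.013]
ft_force: [0.0, -0.6, -0.4]
width: 0.0608
t 33.0 tcp [0.5163 0.1005 0.0898] ang 109.24 tilt [-0.016  0.025 -1.   ] w 0.0608 F [ 0.  -0.6 -0.4] M [-0.04 -0.09  0.  ] j [ 0.31  0.29 -0.67  1.87  0.23  1.03 -0.12]
tool shift cm [-0.49 -0.13  2.81] turn -0.734
```

```bash

python3 -m jog '[[0,0,0,-0.15,0.3],[0,0,0,-0.15,0.3],[0,0,0,-0.15,0.3],[0,0,0,-0.15,0.3],[0,0,0,-0.13,0.3],[-0.35,-0.4,0,0,0.3],[0,0,1,0,0.3],[0,0,0,0,0.3],[0,0,0,0,0.3],[0,0,0,0,0.3]]' 10
python3 -c "
from h import *
go(.5175,.0953,.0618,151.3)"
```

```text
time: 34.0
ee_pos: [0.5175, 0.0957, 0.0792]
eef_rot: [0.251, 0.968, 0.001, 0.014]
ft_force: [-0.3, 1.0, -0.8]
width: 0.0604
t 34.0 tcp [0.5175 0.0957 0.0792] ang 150.95 tilt [-0.027  0.009 -1.   ] w 0.0604 F [-0.3  1.  -0.8] M [ 0.05 -0.09 -0.06] j [ 0.4   0.33 -0.77  1.88  0.29  1.02  0.57]
tool shift cm [ 0.03 -0.05  1.74] turn -0.006
```

```bash

python3 -m jog '[[0.03,-0.05,0.5,0,0.3],[0,0,0.4,0,0.3],[0,0,0.2,0,0.6],[0,0,0,0,0.95],[0,0,0,0,0.95],[0,0,0,0,0.95],[0,0,0,0,0.95],[0,0,0,0,0.95],[0,0,0,0,0.95],[0,0,0,0,0.95]]' 25
python3 -c "
from h import *
go(.5175,.0953,.067,151.3)"
```

```text
time: 35.0
ee_pos: [0.5175, 0.0956, 0.0676]
eef_rot: [0.251, 0.968, 0.001, 0.015]
ft_force: [-0.1, -0.2, 0.1]
width: 0.0142
t 35.0 tcp [0.5175 0.0956 0.0676] ang 150.87 tilt [-0.028  0.009 -1.   ] w 0.0142 F [-0.1 -0.2  0.1] M [ 0.03 -0.05  0.03] j [ 0.39  0.35 -0.77  1.89  0.3   1.    0.56]
tool shift cm [-0.01 -0.02  0.06] turn -0.007
```

```bash

python3 -m jog '[[0,0,0,0,0.95],[0,0,0,0.1,0.95],[0,0,0,0.1,0.95],[0,0,0,0.1,0.95],[0,0,0,0.1,0.95],[0,0,0,0.1,0.95],[0,0,0,0,0.95],[0,0,0,0,0.95],[0,0,0,0,0.95],[0,0,0,0,0.95]]' 40
python3 -c "
from h import *
go(.5175,.0953,.067,151.3)"
```

```text
time: 36.0
ee_pos: [0.5177, 0.0955, 0.0665]
eef_rot: [0.488, 0.873, 0.005, 0.014]
ft_force: [0.9, -0.2, -0.8]
width: 0.0136
t 36.0 tcp [0.5177 0.0955 0.0665] ang 121.57 tilt [-0.02   0.022 -1.   ] w 0.0136 F [ 0.9 -0.2 -0.8] M [-0.02 -0.25  0.05] j [ 0.32  0.33 -0.68  1.89  0.26  0.98  0.08]
tool shift cm [-0.01 -0.02 -0.05] turn -0.519
```

```bash

python3 -m jog '[[0,0,-0.1,0,0.95],[0,0,-0.1,0,0.95],[0,0,-0.1,0,0.95],[0,0,-0.1,0,0.95],[0,0,0,0,0.95],[0,0,0,0,0.95],[0,0,0,0,0.95],[0,0,0,0,0.95],[0,0,0,0,0.95],[0,0,0,0,0.95]]' 40
python3 -c "
from h import *
go(.5175,.0953,.067,151.3)"
python3 -m jog '[[0,0,0.1,0,0.95],[0,0,0.1,0,0.95],[0,0,0.1,0,0.95],[0,0,0.1,0,0.95],[0,0,0.1,0,0.95],[0,0,0.1,0,0.95],[0,0,0,0,0.95],[0,0,0,0,0.95],[0,0,0,0,0.95],[0,0,0,0,0.95]]' 40
python3 -c "
from h import *
go(.5175,.0953,.067,151.3)"
```

```text
time: 37.0
ee_pos: [0.5175, 0.0953, 0.0679]
eef_rot: [0.487, 0.873, 0.006, 0.013]
ft_force: [2.8, -0.0, -6.6]
width: 0.0137
t 37.0 tcp [0.5175 0.0953 0.0679] ang 121.75 tilt [-0.018  0.023 -1.   ] w 0.0137 F [ 2.8 -0.  -6.6] M [ 0.14 -0.73 -0.03] j [ 0.32  0.32 -0.68  1.89  0.26  0.99  0.08]
tool shift cm [0.   0.   0.09] turn -0.516
time: 38.0
ee_pos: [0.5177, 0.0955, 0.0664]
eef_rot: [0.486, 0.874, 0.004, 0.014]
ft_force: [0.3, -0.2, -0.5]
width: 0.0139
t 38.0 tcp [0.5177 0.0955 0.0664] ang 121.76 tilt [-0.021  0.021 -1.   ] w 0.0139 F [ 0.3 -0.2 -0.5] M [-0.09 -0.11  0.08] j [ 0.32  0.33 -0.68  1.89  0.26  0.98  0.08]
tool shift cm [-0.01 -0.03 -0.06] turn -0.516
```

```bash

python3 -m jog '[[0,0,0,0.1,0.95],[0,0,0,0.1,0.95],[0,0,0,0.1,0.95],[0,0,0,0.1,0.95],[0,0,0.1,0,0.95],[0,0,0.1,0,0.95],[0,0,0.1,0,0.95],[0,0,0,0,0.95],[0,0,0,0,0.95],[0,0,0,0,0.95]]' 40
python3 -c "
from h import *
go(.5175,.0953,.067,151.3)"
python3 -m jog '[[0,0,-0.1,0,0.95],[0,0,-0.1,0,0.95],[0,0,-0.1,0,0.95],[0,0,-0.1,0,0.95],[0,0,0,0,0.95],[0,0,0,0,0.95],[0,0,0,0,0.95],[0,0,0,0,0.95],[0,0,0,0,0.95],[0,0,0,0,0.95]]' 40
python3 -c "
from h import *
go(.5175,.0953,.067,151.3)"
```

```text
time: 39.0
ee_pos: [0.5183, 0.0957, 0.0655]
eef_rot: [0.651, 0.759, 0.007, 0.014]
ft_force: [-1.4, -0.4, 1.1]
width: 0.0137
t 39.0 tcp [0.5183 0.0957 0.0655] ang 98.73 tilt [-0.012  0.028 -1.   ] w 0.0137 F [-1.4 -0.4  1.1] M [-0.2   0.21 -0.  ] j [ 0.26  0.31 -0.62  1.89  0.24  0.98 -0.31]
tool shift cm [-0.03 -0.08 -0.16] turn -0.917
time: 40.0
ee_pos: [0.518, 0.0956, 0.0667]
eef_rot: [0.65, 0.76, 0.007, 0.013]
ft_force: [3.2, 0.7, -5.5]
width: 0.0134
t 40.0 tcp [0.518  0.0956 0.0667] ang 98.87 tilt [-0.01   0.028 -1.   ] w 0.0134 F [ 3.2  0.7 -5.5] M [ 0.02 -0.56 -0.01] j [ 0.27  0.31 -0.62  1.89  0.23  0.98 -0.3 ]
tool shift cm [-0.02 -0.05 -0.03] turn -0.915
```

```bash

python3 -m jog '[[0,0,0,0.1,0.95],[0,0,0,0.1,0.95],[0,0,0,0.05,0.95],[0,0,0.1,0,0.95],[0,0,0.1,0,0.95],[0,0,0.1,0,0.95],[0,0,0,0,0.95],[0,0,0,0,0.95],[0,0,0,0,0.95],[0,0,0,0,0.95]]' 40
python3 -c "
from h import *
go(.5175,.0953,.067,151.3)"
python3 -m jog '[[0,0,-0.1,0,0.95],[0,0,-0.1,0,0.95],[0,0,-0.1,0,0.95],[0,0,-0.1,0,0.95],[0,0,0,0,0.95],[0,0,0,0,0.95],[0,0,0,0,0.95],[0,0,0,0,0.95],[0,0,0,0,0.95],[0,0,0,0,0.95]]' 40
python3 -c "
from h import *
go(.5175,.0953,.067,151.3)"
```

```text
time: 41.0
ee_pos: [0.5184, 0.0957, 0.0653]
eef_rot: [0.74, 0.672, 0.009, 0.013]
ft_force: [-0.2, -0.5, -0.0]
width: 0.0135
t 41.0 tcp [0.5184 0.0957 0.0653] ang 84.44 tilt [-0.004  0.03  -1.   ] w 0.0135 F [-0.2 -0.5 -0. ] M [-0.1   0.13  0.04] j [ 0.23  0.31 -0.58  1.89  0.22  0.97 -0.54]
tool shift cm [-0.05 -0.08 -0.17] turn -1.167
time: 42.0
ee_pos: [0.5182, 0.0956, 0.066]
eef_rot: [0.74, 0.672, 0.009, 0.012]
ft_force: [1.8, 0.2, -5.9]
width: 0.0132
t 42.0 tcp [0.5182 0.0956 0.066 ] ang 84.48 tilt [-0.002  0.03  -1.   ] w 0.0132 F [ 1.8  0.2 -5.9] M [ 0.09 -0.5  -0.  ] j [ 0.23  0.31 -0.58  1.89  0.22  0.97 -0.54]
tool shift cm [-0.04 -0.07 -0.1 ] turn -1.166
```

```bash

python3 -m jog '[[0,0,0,0.1,0.95],[0,0,0,0.05,0.95],[0,0,0.1,0.03,0.95],[0,0,0.1,0,0.95],[0,0,0.1,0,0.95],[0,0,0.1,0,0.95],[0,0,0,0,0.95],[0,0,0,0,0.95],[0,0,0,0,0.95],[0,0,0,0,0.95]]' 40
python3 -c "
from h import *
go(.5175,.0953,.067,151.3)"
python3 -m jog '[[0,0,-0.1,0,0.95],[0,0,-0.1,0,0.95],[0,0,-0.1,0,0.95],[0,0,-0.1,0,0.95],[0,0,0,0,0.95],[0,0,0,0,0.95],[0,0,0,0,0.95],[0,0,0,0,0.95],[0,0,0,0,0.95],[0,0,0,0,0.95]]' 40
python3 -c "
from h import *
go(.5175,.0953,.067,151.3)"
```

```text
time: 43.0
ee_pos: [0.5186, 0.0956, 0.0654]
eef_rot: [0.799, 0.601, 0.01, 0.012]
ft_force: [-0.0, -0.1, -0.9]
width: 0.0135
t 43.0 tcp [0.5186 0.0956 0.0654] ang 73.95 tilt [ 0.002  0.031 -1.   ] w 0.0135 F [-0.  -0.1 -0.9] M [-0.13  0.    0.07] j [ 0.21  0.3  -0.55  1.9   0.21  0.97 -0.72]
tool shift cm [-0.06 -0.09 -0.16] turn -1.35
time: 44.0
ee_pos: [0.5184, 0.0954, 0.0657]
eef_rot: [0.799, 0.601, 0.011, 0.011]
ft_force: [3.6, 0.7, -5.5]
width: 0.0135
t 44.0 tcp [0.5184 0.0954 0.0657] ang 73.96 tilt [ 0.004  0.03  -1.   ] w 0.0135 F [ 3.6  0.7 -5.5] M [ 0.07 -0.49  0.04] j [ 0.21  0.3  -0.55  1.9   0.21  0.97 -0.71]
tool shift cm [-0.03 -0.08 -0.14] turn -1.35
```

```bash

python3 -m jog '[[-0.03,-0.05,0.03,0.1,0.95],[0,0,0,0.1,0.95],[0,0,0,0.1,0.95],[0,0,0,0.1,0.95],[0,0,0,0.1,0.95],[0,0,0,0.1,0.95],[0,0,0,0,0.95],[0,0,0,0,0.95],[0,0,0,0,0.95],[0,0,0,0,0.95]]' 40
python3 -c "
from h import *
goh(0,.0165,9)"
```

```text
time: 45.0
ee_pos: [0.5192, 0.0951, 0.0644]
eef_rot: [0.943, 0.331, 0.015, 0.007]
ft_force: [2.6, 1.4, -6.9]
width: 0.0138
head at foot x,lat mm [ 1.1 -1.8] underside z 18.7
t 45.0 tcp [0.5192 0.0951 0.0644] ang 38.71 tilt [ 0.023  0.023 -0.999] w 0.0138 F [ 2.6  1.4 -6.9] M [ 0.11 -0.38  0.01] j [ 0.13  0.29 -0.46  1.9   0.17  0.96 -1.3 ]
tool shift cm [-0.2  -0.09  0.21] turn 0.519
```

```bash

python3 -m jog '[[-0.03,0,0.1,0.1,0.95],[0,0,0.05,0.1,0.95],[0,0,0,0.1,0.95],[0,0,0,0.1,0.95],[0,0,0,0.1,0.95],[0,0,0,0.02,0.95],[0,0,0,0,0.95],[0,0,0,0,0.95],[0,0,0,0,0.95],[0,0,0,0,0.95]]' 40
python3 -c "
from h import *
goh(0,.0165,9)"
```

```text
time: 46.0
ee_pos: [0.5196, 0.0945, 0.0634]
eef_rot: [0.997, 0.074, 0.017, 0.003]
ft_force: [2.8, 0.9, -7.5]
width: 0.0138
head at foot x,lat mm [ 0.7 -2.5] underside z 17.7
t 46.0 tcp [0.5196 0.0945 0.0634] ang 8.54 tilt [ 0.033  0.009 -0.999] w 0.0138 F [ 2.8  0.9 -7.5] M [ 0.08 -0.38  0.12] j [ 0.07  0.28 -0.38  1.91  0.14  0.95 -1.81]
tool shift cm [-0.26 -0.05  0.11] turn -0.008
```

```bash

python3 -m jog '[[0,0,0,0,0.3],[0,0,0,0,0.3],[0,0,0,0,0.3],[0,0,0,0,0.3],[0,0,-0.5,0,0.3],[0,0,-2,0,0.3],[0,0,-4,0,0.3],[0,0,-4,0,0.3],[0,0,-4,0,0.3],[0,0,0,0,0.3]]' 10
python3 -m jog '[[-3,4,-1,0,0.3],[-3,4,0,0,0.3],[-3,4,0,0,0.3],[-3,4,0,0,0.3],[-2,4,0,0,0.3],[0,4,0,0,0.3],[0,0,0,0,0.3],[0,0,0,0,0.3],[0,0,0,0,0.3],[0,0,0,0,0.3]]' 10
python3 - <<'E'
from h import *
import pickle
go(0.4,0,0.2)
f=[r.camera("top") for k in range(4)]; g=[r.camera("scene") for k in range(4)]
A=np.mean([k["pixels"][:,:,::-1] for k in f],0); B=np.mean([k["pixels"][:,:,::-1] for k in g],0)
cv2.imwrite('pics/raw_topF.png',A); cv2.imwrite('pics/raw_sceneF.png',B)
a=cv2.resize(A[150:230,95:175+20],(500,400),interpolation=cv2.INTER_CUBIC); a=a[:, :400]
u,v=proj(g[0],[.518,.094,.05]); x0,y0=int(u)-40,int(v)-40
b=cv2.resize(B[y0:y0+80,x0:x0+80],(400,400),interpolation=cv2.INTER_CUBIC)
a=cv2.resize(A[165:230,160:225],(400,400),interpolation=cv2.INTER_CUBIC)
cv2.imwrite('pics/final.png',np.hstack([a,b]).clip(0,255).astype(np.uint8))
E
```

```text
time: 47.0
ee_pos: [0.5135, 0.0958, 0.2166]
eef_rot: [0.997, 0.075, 0.016, 0.003]
ft_force: [0.7, -1.0, 0.2]
width: 0.0607
time: 48.0
ee_pos: [0.4072, -0.1669, 0.2245]
eef_rot: [0.997, 0.077, 0.018, 0.002]
ft_force: [0.5, 0.4, -0.3]
width: 0.0611
t 48.0 tcp [ 0.4072 -0.1669  0.2245] ang 8.89 tilt [ 0.036  0.006 -0.999] w 0.0611 F [ 0.5  0.4 -0.3] M [0.03 0.01 0.03] j [ 0.39 -0.1  -0.09  1.94 -0.02  1.27 -1.11]
tool shift cm [  1.78 -16.62   2.41] turn None[ WARN:0@4.937] global loadsave.cpp:1063 imwrite_ Unsupported depth image for selected encoder is fallbacked to CV_8U.
```

View pics/final.png

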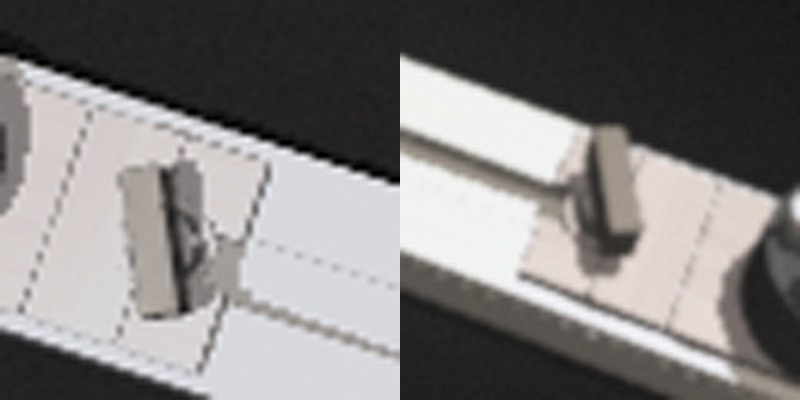

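```bash
python3 - <<'E'
from h import *
import pickle
c=pickle.load(open("top.pkl","rb")); S=400/65
R=lambda u,v,z: ray(c,160+(u+.5)/S-.5,165+(v+.5)/S-.5,z)
o=np.array([.5184,.0944]); a=np.radians(72.85); d=np.array([np.cos(a),np.sin(a)]); n=np.array([-d[1],d[0]])
f=lambda P:np.round(1000*np.array([d@(P[:2]-o),n@(P[:2]-o)]),1)
K=[R(*q,.0756) for q in [(120,170),(160,162),(178,310),(140,318)]]
print('knob',f(np.mean(K,0)),[np.degrees(np.arctan2(*(K[i]-K[j])[:2][::-1])) for i,j in((0,3),(1,2))])
print('tips',[f(R(*q,.0425)) for q in [(268,165),(202,370)]])
A=cv2.imread('pics/raw_top1.png').astype(float).mean(2); B=cv2.imread('pics/raw_topF.png').astype(float).mean(2)
# shift of foot/block texture before/after
for x0,y0,x1,y1 in[(105,160,175,215),(180,120,330,158)]:
    print(cv2.phaseCorrelate(A[y0:y1,x0:x1].copy(),B[y0:y1,x0:x1].copy()), np.abs(A-B)[y0:y1,x0:x1].mean())
print(r.read_state()["time"])
E
```

```text
knob [ 0.3 -0.1] [np.float64(9.470969132664456), np.float64(8.673910031806887)]
tips [array([-23.3, -37.3]), array([-24.6,  36.3])]
((-0.003085550299516626, 0.019435153486565326), 1.002022856810101) 1.1198268398268403
((-0.02829164759815228, 0.034390501955911645), 0.9945329555179555) 1.68140350877193
48.4
```

```bash
python3 -c "
from bench import r
print(r.close_job())"
```

```text
the job is handed in; nothing more can be done
None
```

The T-bolt is home in the fork, its head turned across the slot, the nut tightened and the gripper clear. I handed the job in at about 48 s of the 72 s allowed. No verdict was reported.

**What I did**
- I picked the bolt up by its wing and lowered the head lengthwise into the slot.
- I slid it along until it met the fork's closed end with about 3 N, well under the 9 N that moves the foot.
- I turned the knob clockwise a quarter turn, re-gripped, and went on turning. By lifting and pressing the nut I watched the play go from about 1.5 to 0.3 mm, which put the snug point at about 66–68°. I stopped at 8.5°, about 1.0 rad past it.

**Last checks**
- **Position:** in the final picture the knob axis is 0.3 mm from the foot's origin along the rail and 0.1 mm to the side. The wing is at about 9°, which matches where I let go.
- **Surroundings:** the vial block and the glassware shifted less than 0.05 px between the first and last pictures. The arm is clear.

**What did not agree or was not seen**
- **Grip height:** the fingertips behaved as if they were about 2–3 mm ahead of the TCP, not the stated 22 mm. The first closing therefore passed over the knob, and I re-gripped lower by feel.
- **Tightness:** the angle turned gives about 20 N of clamp, but the drop in tool height gives about 16 N. The wrist torque was too noisy to settle it.
- **Head lock:** I could not see the head under the lips. That it is square across follows from the angle turned, the nut then running down the thread, and the head holding against the lips when lifted.
- **Tool tilt:** the tool had drifted about 2° off vertical by the end.

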